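Find the clamps and stack the parts tins

TASK

One or two of the three lidded parts tins hold a clamp with a toothed disc: open the tins one at a time to find out, put every clamp you find in the kit tray, and leave the wrong part in its tin. Put each lid back fully home on its own tin before opening the next; never have two tins open at once. Finish with all the tins, lids on, in one stack on the stacking foot, each locked over the lugs of the one below, without disturbing the other things lying on the bench.

Things in the scene. Friction and masses are not known exactly. Their poses are not given: they have to be found in the camera images.
- tin_a: grey steel parts tin, lid on at the start. All tins alike: 140 (own x) x 66 (y) x 71 mm high without lid, about 0.45 kg, walls 4; inside 132 x 58, inner floor 17 above the underside, 54 deep. Hollow underside: recess 132 x 58, 14 deep, drops over the lugs of a lid or foot with 2.5 mm play. Origin: centre of the lower edge. Holds a clamp, a wrong part or nothing
- lid_a: loose lid of tin_a, 0.12 kg. Plate 138 (own x) x 64 x 4 mm; plug below 128 x 54, 7 deep, stepped, 2 mm play in the tin's mouth. On top a grip bar in the middle, 50 (x) x 18 (y) x 12 high, and a lug 14 x 53 x 12 high at each end, 56.5 from the middle. Origin: centre of the plug's underside; plate top 11, bar top 23 above it. Fully home: origin 64 mm above the tin's
- tin_b: parts tin just like tin_a, origin likewise
- lid_b: lid of tin_b, just like lid_a, origin likewise
- tin_c: parts tin just like tin_a, origin likewise
- lid_c: lid of tin_c, just like lid_a, origin likewise
- clamp_1: a wanted part, inside a tin: nickel-plated clamp, a sleeve 62 mm long (own x), top 33 above the underside, on a flat foot 56 x 36; on its middle stands one round toothed disc, 25 across, 14 thick along own x, top 45 mm above the underside. About 0.17 kg. Origin: centre of the underside. Lies upright along the tin, within 15 mm of its middle. One of the two clamps may be absent (None)
- clamp_2: second wanted clamp, just like clamp_1, in another tin; one of the two may be absent (None)
- sleeve: wrong part in one of the tins: the plain nickel-plated sleeve 62 mm long (own x), 37 mm tall on a flat foot, no disc on top; origin centre of the underside
- foot: stacking foot fixed to the bench on the left: dark steel plate 156 (own x) x 80 (y) x 5 mm with two lugs like those on the lids, 12 mm high, 56.5 mm either side of the middle along own x. Origin: centre of its underside. A tin locked on it has its origin 5 mm above this one, each further tin 75 mm higher; tins may stand either way round
- tray: open dark steel kit tray, loose, 130 mm (own x) by 170 mm (own y), 45 mm high, walls and floor about 4 mm, 0.7 kg, near the middle of the bench; origin centre of the underside
- spanner: bystander: open-ended steel spanner 170 mm long lying at the far side of the bench; origin under its middle
- can: bystander: small plain metal can, 56 mm across, 75 mm tall, standing left of centre; origin centre of its underside
- bolt: bystander: hexagon-headed steel bolt 80 mm long, 26 mm thick head, lying among the tins, on the right; origin under its middle
- wire_hook: bystander: dark bent wire hook, about 135 mm long, 10 mm thick, lying at the near left; origin under its middle

How it is judged:
By the outcome, as a careful person would: the job done as asked, in the order asked, and still so for the second after the job is handed in, with the robot touching nothing.
Of clamp_1, clamp_2 only 1 to 2 are there at a start; the rules pass over those that are not, and their reading is None.
At some moment in a run one of tray, tin_a, tin_b, tin_c may be knocked a few centimetres aside while the robot is not near it.
It also fails if it takes over 210 s, if anything falls off the work surface, if the arm or the gripper's body presses on something with over 40 N, if the wrist force passes 120 N, or if a joint passes its speed limit or range.

ROBOT

A 7-joint arm with a two-finger parallel gripper is mounted at the origin on the work surface. World frame = base frame: x ahead of the robot, y to its left, z up, the work surface at z = 0. Lengths are in m, angles in degrees, forces in N, time in s.
With the tool pointing down it reaches from about 0.4 to 0.85 m from the base axis. Payload 10.4 kg.
Tool frame: the origin (TCP) lies midway between the tips of the shut fingers; the grasp point (between the pads) lies manip.hold_point_z behind it (manip.hold_point_z is the distance from the TCP to the grasp point, in m); z points along the fingers, y is the line along which they close (so a half turn about z gives the same grasp; the last joint's range is limited). The gripper opens to 87 mm and grips with 3 to 60 N. Pads are 19 mm wide; open, the fingers measure 117 mm over their backs; the gripper's body (75 mm by 190 mm) begins 51 mm behind the grasp point.
Start: joints at [71.585, 19.034, -3.707, 83.658, 1.238, 77.344, -5.071], TCP at [0.184, -0.597, 0.223] pointing down, gripper open.
Joint ranges: [-148.97, 148.97], [-28.65, 121.19], [-84.17, 76.75], [9.2, 138.47], [-72.65, 252.65], [3.7, 117.97], [-149.18, 149.18]. Speed limits (degrees/s): [127.2, 127.2, 159.86, 159.86, 180, 180, 180].

INTERFACE

Orientations are given as a 3x3 rotation matrix whose columns are the frame's x, y, z axes.
In Python, from workcell import manip, read_camera, camera_info, observe gives the robot as it stands (manip), with the cameras as plain functions and the readings as plain functions. Calls block until the motion is done:
- manip.movep(position, orientation): joint-space move of the TCP to a pose.
- manip.move_l(position, attitude=None, speed=0.15): straight line of the TCP; attitude=None keeps the orientation; speed is the mean speed in m/s.
- manip.move_joints(angles): joint-space move.
- manip.grip(opening): finger opening in m; the grip force is fixed at half the most; returns when the fingers have stopped.
- manip.wait(seconds).
- manip.solve_ik(position, orientation): joint angles nearest the present ones, or None.
- observe(): the state.
- read_camera(name): name is "side" or "top"; returns the picture (480x640x3 uint8, red, green, blue); there is no depth.
- camera_info(name): a dict with "camera_matrix" (3x3 intrinsics, pixels), "view" (4x4, takes a point from world to camera coordinates). Camera axes: x right, y down, z forward; pixel columns grow to the right and rows downward; lengths in m; the calibration is good to about 2 mm. A picture is of the moment at which its call begins. camera_info takes no time and is no camera call.
A pose or a line that the arm cannot do raises manip.IKError and nothing moves.
- manip.job_done(): hands the job in; it is judged then, once.
The state is a dict: "clock": time; "q": joint angles; "joint_vel": joint speeds; "tau": joint torques, N m; "tool_pos": TCP position; "eef_rot": TCP orientation; "force": force on the tool from outside, world axes, zero at the start; "moment": the same for the moment, N m; "finger_gap": finger opening in m; "grip_force": force on a finger pad.
Only numpy, scipy, OpenCV 4.12 (cv2) and the standard library are available. Lean on these libraries where they do the work, as an engineer would, in place of code of your own. Each camera call takes 0.05 s, during which the arm holds its last target. There are 200 camera calls.

## Working session

There is one attempt and no reset: what is moved stays moved. The work goes in short steps, each a Python script; the robot and the scene stay as the last script left them, time stands still between calls to the robot, and variables do not carry over. Pictures are saved under pics/ and viewed, at most 14 in all, crops included, and the job is handed in when it is done.

```bash
ls; mkdir -p pics
python3 - <<'E'
from workcell import manip, read_camera, camera_info, observe
import cv2,numpy as np
np.set_printoptions(precision=4,suppress=True)
for n in("top","side"):
    im=read_camera(n);cv2.imwrite(f"pics/{n}0.png",im[:,:,::-1])
    c=camera_info(n);print(n,c["camera_matrix"],c["view"],np.linalg.inv(c["view"])[:3,3])
s=observe();print(s["clock"],s["eef_rot"],s["finger_gap"],manip.hold_point_z,s["force"])
E
```

```text
pics
workcell.py
top [[498.5747   0.     316.985 ]
 [  0.     498.5747 236.0462]
 [  0.       0.       1.    ]] [[-0.0269 -0.9996  0.0066 -0.0069]
 [-0.9993  0.0267 -0.0263  0.5358]
 [ 0.0261 -0.0073 -0.9996  1.0388]
 [ 0.      0.      0.      1.    ]] [ 0.5081 -0.0136  1.0526]
side [[574.2911   0.     318.0816]
 [  0.     574.2911 250.0496]
 [  0.       0.       1.    ]] [[ 0.9951 -0.0963  0.0201 -0.5446]
 [-0.052  -0.6878 -0.724   0.0373]
 [ 0.0836  0.7194 -0.6895  1.1591]
 [ 0.      0.      0.      1.    ]] [ 0.447  -0.8607  0.8371]
0.1 [[ 0.9557  0.2944 -0.0005]
 [ 0.2944 -0.9557  0.0012]
 [-0.0001 -0.0012 -1.    ]] 0.08709312879246545 0.0187 [ 0.4145 -0.263   0.3863]
```

View pics/top0.png

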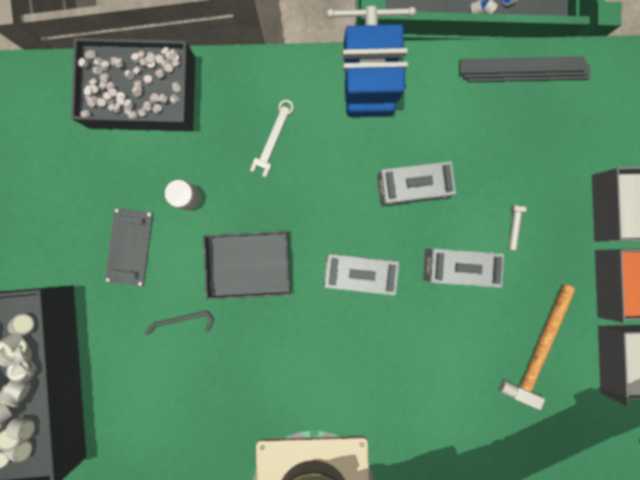

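View pics/side0.png

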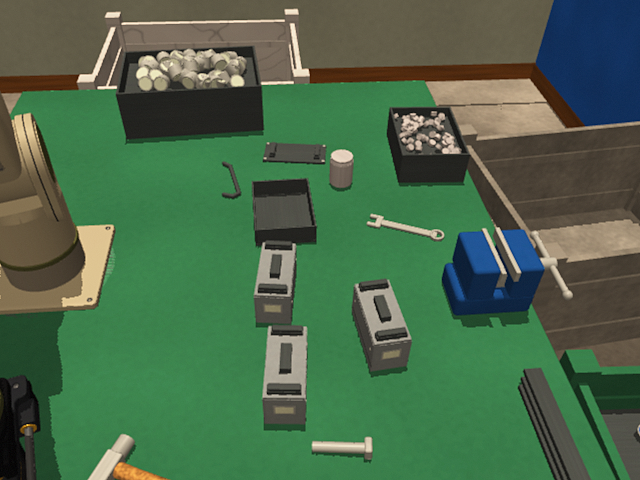

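The top view shows the tins at about (418,183), (362,274) and (465,268). The foot is at (129,246) and the tray at (248,265). The side view agrees.

```bash
cat > h.py <<'E'
from workcell import manip, read_camera, camera_info, observe
import cv2,numpy as np
np.set_printoptions(precision=4,suppress=True)
CI={n:camera_info(n) for n in("top","side")}
def ray(n,uv,z):
    K,V=CI[n]["camera_matrix"],CI[n]["view"]; uv=np.atleast_2d(uv).astype(float)
    d=np.c_[uv,np.ones(len(uv))]@np.linalg.inv(K).T@V[:3,:3]; c=-V[:3,:3].T@V[:3,3]
    return (c+d*((z-c[2])/d[:,2])[:,None])[:,:2]
def proj(n,p):
    K,V=CI[n]["camera_matrix"],CI[n]["view"]; q=K@(V[:3,:3]@np.asarray(p)+V[:3,3]); return q[:2]/q[2]
def rect(mask,z,n="top"):
    """list of (area px, centre xy, long, short, angle of long axis deg in (-90,90]) per blob on plane z"""
    out=[]
    for c in cv2.findContours(mask,cv2.RETR_EXTERNAL,cv2.CHAIN_APPROX_NONE)[0]:
        a=cv2.contourArea(c)
        if a<150: continue
        w=(ray(n,c[:,0],z)*1000).astype(np.float32)
        (cx,cy),(l,s),t=cv2.minAreaRect(w)
        if l<s: l,s,t=s,l,t+90
        t=(t+90)%180-90
        out.append((a,np.array([cx,cy])/1000,l,s,t))
    return out
def masks(im):
    hsv=cv2.cvtColor(im,cv2.COLOR_RGB2HSV); H,S,V=cv2.split(hsv)
    ng=((S<70)|(H<55)|(H>100)).astype(np.uint8)*255
    br=((S<60)&(V>125)).astype(np.uint8)*255
    return ng,br
def shot(tag=None,n="top"):
    im=read_camera(n)
    if tag: cv2.imwrite(f"pics/{tag}.png",im[:,:,::-1])
    return im
def tins(im,z=.075):
    """lidded or open tins in top view"""
    br=cv2.morphologyEx(masks(im)[1],cv2.MORPH_CLOSE,np.ones((3,3),np.uint8))
    return [r for r in rect(br,z) if 115<r[2]<165 and 50<r[3]<85]
E
python3 - <<'E'
from h import *
im=cv2.imread("pics/top0.png")[:,:,::-1].copy()
ng,br=masks(im)
for r in rect(br,.075):print("br",r)
for r in rect(ng,.005):print("ng",r)
a=[im[160:310,90:530,::-1],cv2.merge([ng,br,br])[160:310,90:530]]
cv2.imwrite("pics/m0.png",cv2.resize(np.vstack(a),None,fx=1.8,fy=1.8,interpolation=0))
hsv=cv2.cvtColor(im,cv2.COLOR_RGB2HSV)
for u,v in[(400,185),(383,190),(340,274),(470,252),(429,265),(129,246),(248,265),(400,274)]:print(u,v,hsv[v,u])
E
```

```text
br (2931.5, array([0.1085, 0.003 ]), 222.6858367919922, 90.13575744628906, 88.2867660522461)
br (1054.0, array([0.1477, 0.5715]), 91.31224060058594, 61.65113067626953, -0.58709716796875)
br (533.0, array([ 0.2123, -0.4132]), 87.40460968017578, 27.275854110717773, 64.86817169189453)
br (796.5, array([ 0.269 , -0.6293]), 116.99034118652344, 29.51566505432129, -2.4703445434570312)
br (1978.0, array([0.2945, 0.573 ]), 208.169921875, 61.98259353637695, -4.2671051025390625)
br (2425.5, array([ 0.457, -0.105]), 142.8758544921875, 68.25276184082031, 82.10630798339844)
br (2364.0, array([ 0.4638, -0.313 ]), 141.3980712890625, 67.78813171386719, 84.45662689208984)
br (369.5, array([ 0.5395, -0.4149]), 89.80026245117188, 25.929798126220703, -9.434074401855469)
br (618.5, array([0.6252, 0.249 ]), 55.52998352050781, 55.098472595214844, 25.23318862915039)
br (1316.5, array([ 0.5747, -0.6367]), 131.0524139404297, 41.66773223876953, -2.452392578125)
br (2348.5, array([ 0.635 , -0.2209]), 144.92074584960938, 67.7470932006836, -84.75216960906982)
br (835.0, array([0.7321, 0.062 ]), 160.67193603515625,
[... 2298 characters left out ...]
25, 100.44913482666016, -1.53302001953125)
ng (2636.5, array([ 0.6419, -0.2336]), 161.1407928466797, 77.76256561279297, -84.61142158508301)
ng (879.5, array([0.7465, 0.0646]), 173.38394165039062, 41.72098922729492, -25.844207763671875)
ng (2747.5, array([ 0.8796, -0.4721]), 275.5765380859375, 49.598331451416016, 89.99483489990234)
ng (751.0, array([ 0.9837, -0.6845]), 77.78348541259766, 75.1128158569336, -1.3473663330078125)
ng (33479.0, array([0.9016, 0.0363]), 1207.9161376953125, 275.7520751953125, 88.65262603759766)
400 185 [ 43   9 200]
383 190 [ 35  11 134]
340 274 [ 51   9 209]
470 252 [ 58  17 184]
429 265 [ 32  27 122]
129 246 [ 66  11 116]
248 265 [ 69  14 126]
400 274 [ 70 117 146]
```

View pics/m0.png

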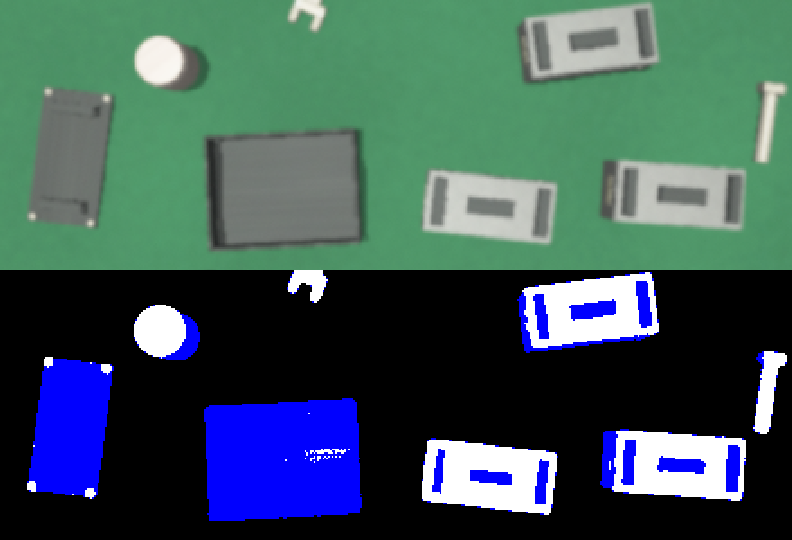

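```bash
sed -i 's/V>125/V>150/' h.py
cat >> h.py <<'E'
Z=0.24; HP=manip.hold_point_z; HOME=[71.585,19.034,-3.707,83.658,1.238,77.344,-5.071]
def R(t):
    c,s=np.cos(np.radians(t)),np.sin(np.radians(t)); return np.array([[c,s,0],[s,-c,0],[0,0,-1.]])
def yaw():
    r=observe()["eef_rot"]; return np.degrees(np.arctan2(r[1,0],r[0,0]))
def pick_yaw(xy,z,t):
    b=None; q0=np.array(observe()["q"])
    for k in(-360,-180,0,180,360):
        q=manip.solve_ik([*xy,z],R(t+k))
        if q is not None:
            c=abs(np.array(q)-q0).max()+ (100 if abs(q[6])>140 else 0)
            if b is None or c<b[0]-1: b=(c,t+k)
    return b[1]
def over(xy,t,z=Z,fixed=False):
    """joint move to above xy; t = direction of tool x (mod 180 unless fixed)"""
    if not fixed: t=pick_yaw(xy,z,t)
    manip.movep([*xy,z],R(t)); return t
def pos(): return np.array(observe()["tool_pos"])
def lin(p,t=None,speed=.15): manip.move_l(list(p),None if t is None else R(t),speed)
def up(z=Z,speed=.25): p=pos(); lin([p[0],p[1],z],speed=speed)
def lower(z,fmax=8,step=.002,f0=None):
    """guarded straight descent from here to tip height z; returns reached z, dF"""
    p=pos(); f0=observe()["force"][2] if f0 is None else f0
    h=p[2]
    while h>z+1e-6:
        h=max(z,h-step); lin([p[0],p[1],h],speed=.05)
        d=observe()["force"][2]-f0
        if abs(d)>fmax: break
    return h,d
E
python3 - <<'E'
from h import *
im=shot(); T=[r for r in tins(im)]
for r in T:print(r)
t=min(T,key=lambda r:r[1][1]); xy,a=t[1],t[4]
c0=observe()["clock"]
manip.grip(.045)
ya=over(xy,a,.16); print(observe()["clock"]-c0,ya)
lin([*xy,.095]); h=lower(.0765,5); print(h,observe()["force"])
g=manip.grip(0.0); s=observe(); print(s["finger_gap"],s["grip_force"],s["tool_pos"],s["force"])
up(.12,.08); s=observe(); print(s["finger_gap"],s["force"],s["clock"]-c0)
shot("lift1","side")
E
```

```text
(2413.0, array([ 0.457, -0.105]), 142.8758544921875, 68.25276184082031, 82.10630798339844)
(2341.5, array([ 0.4636, -0.314 ]), 139.4105987548828, 67.85957336425781, 84.52774047851562)
(2264.5, array([ 0.636 , -0.2231]), 140.1762237548828, 66.59886169433594, -84.48317766189575)
2.45 -275.4722595214844
(0.0765, np.float64(-0.13535361975692722)) [ 0.0199 -0.0874  0.4897]
0.017767044127799305 29.999991059303284 [ 0.4638 -0.3145  0.0765] [-0.7531  0.1483  0.6664]
0.017597117041330185 [ 0.0374 -0.1489 -2.0801] 6.8167
```

Run:
```python
from h import *
c0=observe()["clock"]
p0=pos(); up(.16); print(observe()["force"])
ya=over([.63,-.03],yaw()//1*0-270,.13,fixed=True)
lin([.63,-.03,.035]); h=lower(.0125,4); print(h,pos(),yaw())
manip.grip(.045); up(.13); print(observe()["clock"]-c0)
manip.move_joints(HOME); print(observe()["clock"]-c0)
im=shot("open1"); cv2.imwrite("pics/open1c.png",cv2.resize(im[130:330,280:540,::-1],None,fx=3,fy=3,interpolation=cv2.INTER_CUBIC)[:600,:780])
print(*[r for r in tins(im,.073)],sep="\n")
```

```text
[-0.0382 -0.3319 -2.0893]
(0.0125, np.float64(0.09441659786394929)) [ 0.6308 -0.0301  0.0126] 90.00153718516964
6.7333
9.3083
(2411.0, array([ 0.4569, -0.1052]), 143.16815185546875, 68.39238739013672, 82.1063003540039)
(2356.0, array([ 0.4637, -0.3138]), 140.57815551757812, 67.94245910644531, 84.52091979980469)
(2004.5, array([ 0.6236, -0.0286]), 131.73257446289062, 62.340301513671875, 89.91924285888672)
(2261.0, array([ 0.6363, -0.2236]), 140.3457794189453, 66.7170181274414, -84.36261558532715)
```

View pics/open1c.png

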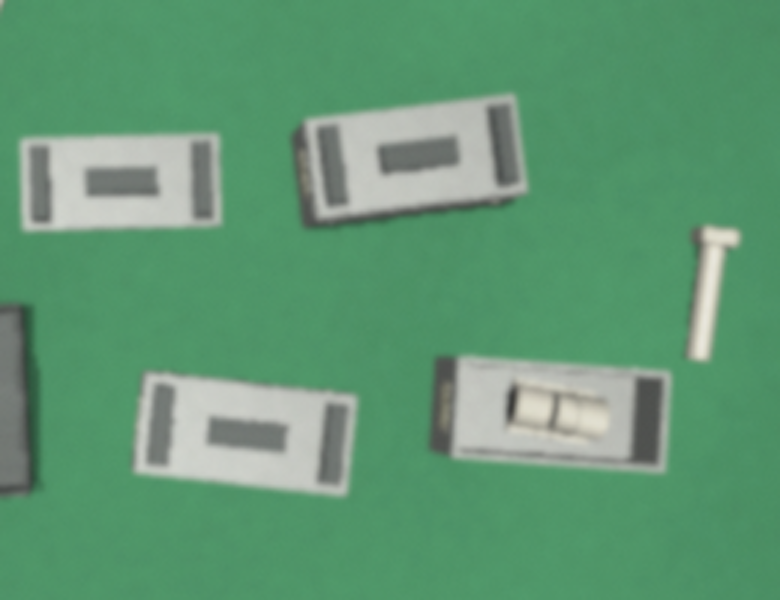

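The top crop shows tin_c open with a part at crop (558,410), split by a dark line. Whether it has a disc isn't clear, so I'm checking the side view.

Run:
```python
from h import *
s=shot("open1s","side"); t=cv2.imread("pics/open1.png")
u,v=proj("side",[.464,-.313,.05]).astype(int); a=s[v-55:v+45,u-65:u+65,::-1]
b=t[235:301,422:508]
r=lambda x:cv2.resize(x,(500,int(500*x.shape[0]/x.shape[1])),interpolation=cv2.INTER_CUBIC)
a=cv2.resize(a,(390,300),interpolation=cv2.INTER_CUBIC);b=cv2.resize(b,(390,300),interpolation=cv2.INTER_CUBIC)
cv2.imwrite("pics/z1.png",np.hstack([a,b]))
```

```text
(no output)
```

View pics/z1.png

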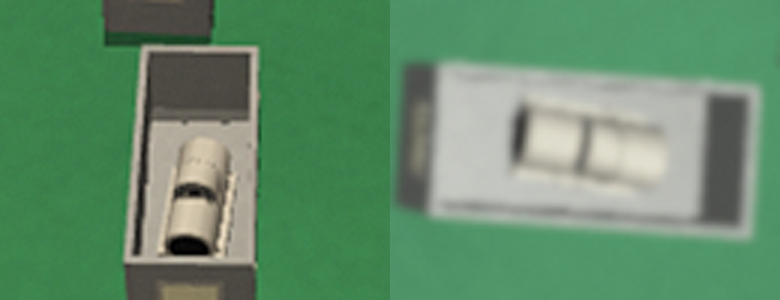

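Run:
```python
from h import *
u,v=proj("side",[.464,-.313,.05]).astype(int)
S=lambda x,y:(u-65+x/3,v-55+y/3)
T=lambda x,y:(422+(x-390)*86/390,235+y*66/300)
for z in(.05,.056,.062):
  print(z,"side dark/line/near end/far end",*[ray("side",S(*p),z)[0] for p in((195,191),(200,165),(188,235),(202,140))])
  print("  top dark/line/left/right",*[ray("top",T(*p),z)[0] for p in((585,145),(620,150),(525,135),(665,155))])
```

```text
0.05 side dark/line/near end/far end [ 0.4624 -0.3282] [ 0.4661 -0.3117] [ 0.4572 -0.3551] [ 0.4681 -0.2953]
  top dark/line/left/right [ 0.4642 -0.317 ] [ 0.4616 -0.3325] [ 0.4694 -0.2905] [ 0.4589 -0.3525]
0.056 side dark/line/near end/far end [ 0.4623 -0.3322] [ 0.4659 -0.3159] [ 0.4571 -0.359 ] [ 0.468  -0.2996]
  top dark/line/left/right [ 0.4645 -0.3152] [ 0.4619 -0.3306] [ 0.4696 -0.2889] [ 0.4592 -0.3504]
0.062 side dark/line/near end/far end [ 0.4622 -0.3363] [ 0.4658 -0.3201] [ 0.4571 -0.3629] [ 0.4678 -0.3039]
  top dark/line/left/right [ 0.4648 -0.3134] [ 0.4622 -0.3287] [ 0.4698 -0.2872] [ 0.4594 -0.3484]
```

Triangulation shows raised disc faces about 14 mm apart, so this is a clamp. I'll grasp its disc.

Run:
```python
from h import *
c0=observe()["clock"]
im=shot();T=min(tins(im,.073),key=lambda r:r[1][1]);print(T)
xy=np.array([.463,-.323]); manip.grip(.034)
ya=over(xy,-10,.14); lin([*xy,.075]); h=lower(.0517,4); print(h,ya)
manip.grip(0.); s=observe(); print(s["finger_gap"],s["grip_force"],s["tool_pos"],s["force"])
up(.16,.1); s=observe(); print(s["finger_gap"],s["force"],s["clock"]-c0)
```

```text
(2357.5, array([ 0.4637, -0.3138]), 140.70755004882812, 67.92682647705078, 84.45662689208984)
(0.0517, np.float64(-0.8644656706424516)) -370
0.013569784733326588 29.920334815979004 [ 0.4632 -0.3235  0.0517] [ 0.0433  0.9953 -0.0647]
0.013547146146623504 [ 0.2229 -0.4769 -1.176 ] 7.399999999999999
```

```bash
cat >> h.py <<'E'
def tray(im):
    r=[r for r in rect(masks(im)[0],.03) if 150<r[2]<200 and 115<r[3]<150]
    return r[0] if r else None
def put_in_tray(xy,tip=.040):
    over(xy,yaw(),.15); h,d=lower(.045,4); h,d=lower(tip,3,.001); print("tray",h,d)
    manip.grip(.034); up(.15)
def take_lid(xy,z=.0125,yawd=-270):
    manip.grip(.045); over(xy,yawd,.11); lin([*xy,.03]); lower(z,4)
    manip.grip(0.); s=observe(); print("lid",s["finger_gap"],s["tool_pos"],yaw()); up(.16)
E
python3 - <<'E'
from h import *
c0=observe()["clock"]
im=shot();tr=tray(im);print(tr)
c=tr[1] if tr else np.array([.479,.128])
put_in_tray(c+[.026,0]); print(observe()["clock"]-c0)
take_lid([.63,-.03]); print(observe()["clock"]-c0, observe()["finger_gap"],observe()["force"])
im=shot("lidheld"); print(tray(im),*tins(im,.073),sep="\n")
E
```

```text
(5297.5, array([0.4797, 0.125 ]), 174.43092346191406, 131.6265869140625, -88.59113609790802)
tray 0.04 0.2331924419222997
17.474999999999998
lid 0.01760211404691174 [ 0.6305 -0.0297  0.0125] 89.99887122230189
24.1917 0.017367249715842414 [-1.3345  0.818  -2.2552]
(5258.0, array([0.4801, 0.1073]), 173.64144897460938, 131.32180786132812, -88.29856741428375)
(1100.0, array([0.2739, 0.5761]), 145.97238159179688, 52.281585693359375, -0.5869903564453125)
(2335.5, array([ 0.4637, -0.3143]), 139.70620727539062, 67.92682647705078, 84.45663452148438)
(542.5, array([0.6592, 0.0172]), 155.49444580078125, 56.207359313964844, 1.2813260555267334)
```

```bash
cat >> h.py <<'E'
def close_lid(xy,t,tip=.0765):
    """lid held; xy,t = commanded grip pose with the lid home"""
    over(xy,t,.13); f0=observe()["force"][2]; lin([*xy,.088]); 
    p=[*xy]
    offs=[(0,0),(0,.0015),(0,-.0015),(.0015,0),(-.0015,0)]
    for k,(a,b) in enumerate(offs):
        d=R(t); q=np.array(xy)+a*d[:2,0]+b*d[:2,1]
        if k: lin([*q,.0855],speed=.05)
        h=q[0]; z=pos()[2]
        while z>tip+1e-6:
            z=max(tip,z-.0015); lin([*q,z],speed=.04)
            f=observe()["force"][2]-f0
            if f>8: break
        print("close",k,z,f,pos())
        if z<=tip+.0005: break
    manip.grip(.045); print(pos());
E
python3 - <<'E'
from h import *
c0=observe()["clock"]
close_lid([.4636,-.3140],84.53)
up(.16,.15); manip.move_joints(HOME); s=observe();print(s["clock"]-c0,s["clock"])
im=shot("closed1"); print(tray(im),*tins(im),sep="\n")
sd=shot("closed1s","side"); u,v=proj("side",[.464,-.313,.05]).astype(int)
a=cv2.resize(sd[v-60:v+50,u-65:u+65,::-1],(390,330),interpolation=2); b=cv2.resize(im[215:315,200:330,::-1],(390,330),interpolation=2)
cv2.imwrite("pics/c1.png",np.hstack([a,b]))
E
```

```text
close 0 0.0765 0.7611350662581573 [ 0.4636 -0.314   0.0765]
[ 0.4636 -0.314   0.0765]
6.658300000000004 54.725
(5270.0, array([0.4801, 0.1072]), 173.8401641845703, 131.3075714111328, -88.34230136871338)
(2413.0, array([ 0.457, -0.105]), 142.8758544921875, 68.25276184082031, 82.10630798339844)
(2339.0, array([ 0.4637, -0.3139]), 139.5411376953125, 67.79920196533203, 84.50218963623047)
(2263.0, array([ 0.636 , -0.2232]), 140.04551696777344, 66.59886169433594, -84.48317766189575)
```

View pics/c1.png

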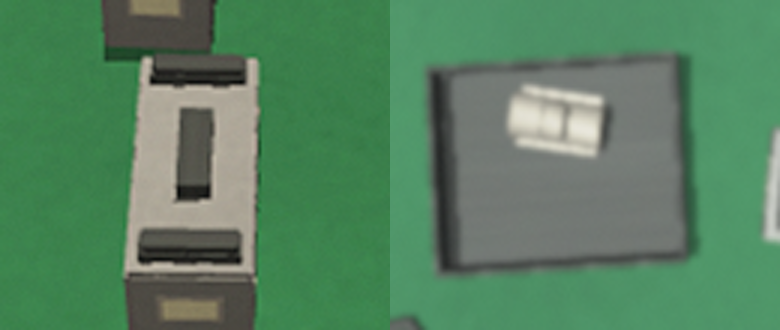

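The lid on tin_c is home, and clamp 1 lies upright in the tray, which was knocked about 18 mm. Next is the far tin, which I'll inspect with its lid held at the home pose.

```bash
cat >> h.py <<'E'
def inspect(near,tag):
    """lift the lid of the tin nearest `near`, carry it home, look; returns commanded grip pose"""
    c0=observe()["clock"]
    im=shot(); T=min(tins(im),key=lambda r:np.hypot(*(r[1]-near))); xy,t=T[1],T[4]; print(T)
    manip.grip(.045); ya=over(xy,t,.13); lin([*xy,.092]); print(lower(.0765,5))
    manip.grip(0.); s=observe(); print(s["finger_gap"],s["tool_pos"],s["force"])
    up(.15,.1); print(observe()["force"])
    manip.move_joints(HOME)
    im=shot(tag); sd=shot(tag+"s","side"); print(*tins(im,.073),sep="\n")
    P=[*xy,.05]; u,v=proj("side",P).astype(int); a=cv2.resize(sd[v-60:v+50,u-65:u+65,::-1],(390,330),interpolation=2)
    print("side crop off",u-65,v-60)
    u,v=proj("top",P).astype(int); b=cv2.resize(im[v-55:v+55,u-65:u+65,::-1],(390,330),interpolation=2)
    print("top crop off",u-65,v-55,"t",observe()["clock"]-c0)
    cv2.imwrite(f"pics/{tag}z.png",np.hstack([a,b])); print("pose",xy.tolist(),t,"yaw",ya)
E
python3 -c "
from h import *
inspect([.636,-.223],'open2')"
```

```text
(2264.5, array([ 0.636 , -0.2231]), 140.1762237548828, 66.59886169433594, -84.48317766189575)
(0.0765, np.float64(-0.7505184875544131))
0.017657502047754816 [ 0.6355 -0.2235  0.0765] [ 0.1558 -0.0696 -0.1009]
[-0.3939  0.0013 -1.412 ]
(2413.0, array([ 0.4569, -0.1052]), 143.16815185546875, 68.39239501953125, 82.10630798339844)
(2340.0, array([ 0.4636, -0.3146]), 139.80953979492188, 67.92682647705078, 84.45663452148438)
(2303.5, array([ 0.6359, -0.2233]), 141.0353240966797, 66.97491455078125, -84.3749213218689)
side crop off 315 258
top crop off 350 128 t 8.491699999999994
pose [0.6359603271484375, -0.223115234375] -84.48317766189575 yaw -264.48317766189575
```

View pics/open2z.png

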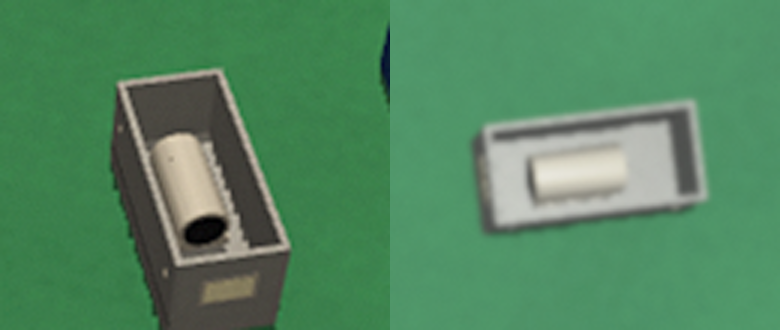

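This is the plain sleeve: no disc, one smooth barrel at left (190,190). I'll close it and inspect the third tin.

```bash
python3 -c "
from h import *
xy=[0.63596,-0.2231]
im=shot(); print(min(tins(im,.073),key=lambda r:np.hypot(*(r[1]-xy))))
close_lid(xy,-84.483); up(.15,.2)
manip.move_joints(HOME)
sd=shot('closed2s','side'); u,v=proj('side',[*xy,.05]).astype(int)
np.save('c2.npy',sd[v-60:v+50,u-65:u+65]); im=shot(); print(*tins(im),sep='\n')
print(observe()['clock'])
inspect([.457,-.105],'open3')
a=cv2.imread('pics/open3z.png'); b=cv2.resize(np.load('c2.npy')[:,:,::-1],(390,330),interpolation=2)
cv2.imwrite('pics/open3zz.png',cv2.resize(np.hstack([a,b]),(800,226)))"
```

```text
(2302.5, array([ 0.6359, -0.2233]), 141.0353240966797, 66.97491455078125, -84.3749213218689)
close 0 0.0765 0.30552435511011167 [ 0.636  -0.2231  0.0765]
[ 0.636  -0.2231  0.0765]
(2413.0, array([ 0.457, -0.105]), 142.8758544921875, 68.25276184082031, 82.10630798339844)
(2341.0, array([ 0.4636, -0.3139]), 139.53512573242188, 67.83074188232422, 84.63285827636719)
(2270.5, array([ 0.6359, -0.223 ]), 140.09524536132812, 66.96204376220703, -84.48330593109131)
71.4417
(2411.0, array([ 0.457, -0.105]), 142.8758544921875, 68.25276184082031, 82.10630798339844)
(0.0765, np.float64(-0.6260016851386723))
0.01772075896669038 [ 0.4568 -0.1052  0.0765] [-0.1072 -0.7991  0.6665]
[-0.2029 -0.3362 -1.886 ]
(2416.5, array([ 0.4569, -0.1052]), 143.16815185546875, 68.39239501953125, 82.10630798339844)
(2338.0, array([ 0.4636, -0.3145]), 139.71035766601562, 67.93791961669922, 84.50221252441406)
(2269.0, array([ 0.6361, -0.2236]), 140.122314453125, 67.22764587402344, -84.61886548995972)
side crop off 211 216
top crop off 294 218 t 8.333300000000008
pose [0.45701351928710937, -0.10501188659667969] 82.10630798339844 yaw -277.89369201660156
```

View pics/open3zz.png

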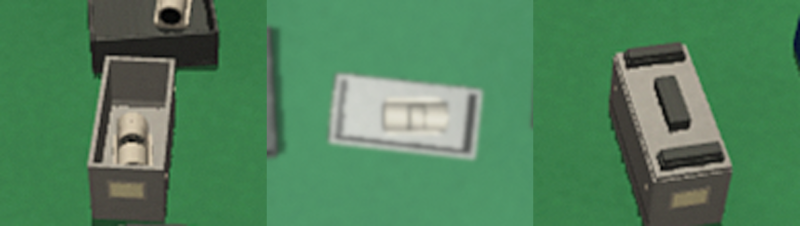

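Tin 3 has a clamp with a disc; the band is at (409–425,113) in the strip. The second lid is home. I'll put this lid down, then take the clamp.

Run:
```python
from h import *
im=cv2.imread("pics/open3.png")[:,:,::-1].copy()
r=im[:,:,0].astype(int)-im[:,:,2]; m=((r>14)).astype(np.uint8)*255; z=np.zeros_like(m); z[250:298,335:392]=m[250:298,335:392]
for q in rect(z,.045): print(q)
print(ray("top",(367.3,273.1),.06))
c0=observe()["clock"]
over([.63,-.03],-270,.11); lin([.63,-.03,.03]); print(lower(.0125,4),pos(),yaw())
manip.grip(.034); up(.13)
im=shot("afterlid"); print(tray(im),*tins(im,.073),sep="\n"); print(observe()["clock"]-c0)
```

```text
(381.0, array([ 0.4551, -0.1189]), 58.61600875854492, 32.254634857177734, 88.43508911132812)
[[ 0.4577 -0.1189]]
(0.0125, np.float64(1.8822094462335683)) [ 0.6305 -0.0299  0.0126] 90.0037266038351
(5261.5, array([0.4803, 0.1071]), 173.58778381347656, 131.2937774658203, -88.56875085830688)
(1122.0, array([0.2729, 0.5761]), 147.8576202392578, 52.28158187866211, -0.5869903564453125)
(2003.5, array([ 0.4637, -0.3144]), 138.1544952392578, 67.92115020751953, 84.43345642089844)
7.0582999999999885
```

```bash
sed -i 's/h,d=lower(.045,4); h/lin([*xy,.05],speed=.12); h/' h.py
python3 - <<'E'
from h import *
c0=observe()["clock"]
xy=np.array([.4565,-.119])
ya=over(xy,-1.6,.13); lin([*xy,.072]); h=lower(.0517,4); print(h,ya)
manip.grip(0.); s=observe(); print(s["finger_gap"],s["grip_force"],s["tool_pos"],s["force"])
up(.16,.15); s=observe(); print(s["finger_gap"],s["force"],s["clock"]-c0)
if s["finger_gap"]>.011:
    im=shot(); tr=tray(im); print(tr)
    c=tr[1] if tr else np.array([.4803,.1071])
    put_in_tray(c+[-.028,0]); im=shot("tray2"); print(tray(im),*tins(im,.073),sep="\n")
    take_lid([.63,-.03]); s=observe(); print(s["clock"]-c0,s["finger_gap"],s["force"])
    manip.move_joints(HOME); im=shot("pre3"); print(tray(im),*tins(im,.073),s["clock"],sep="\n")
    cv2.imwrite("pics/pre3c.png",cv2.resize(im[160:310,190:430,::-1],None,fx=2.5,fy=2.5,interpolation=2))
E
```

```text
(0.0517, np.float64(-0.001710641333648899)) -361.6
0.013592188150083754 30.000024139881134 [ 0.4569 -0.1187  0.0517] [ 0.4985 -0.0666  0.5312]
0.013701156000575221 [ 0.5082  0.5724 -1.9824] 5.791700000000006
(5261.5, array([0.48  , 0.1073]), 173.70001220703125, 131.42271423339844, -88.3423662185669)
tray 0.04 -0.10879949998211869
None
(1682.0, array([ 0.1089, -0.0381]), 144.32403564453125, 78.75346374511719, 74.83253479003906)
(2410.5, array([ 0.4569, -0.1052]), 143.1187286376953, 68.36864471435547, 81.86521911621094)
(2335.0, array([ 0.4636, -0.3146]), 139.72348022460938, 67.92682647705078, 84.45663452148438)
(1997.0, array([ 0.6235, -0.0296]), 131.78445434570312, 62.33824920654297, -89.86755849421024)
(2267.5, array([ 0.6361, -0.2236]), 140.122314453125, 67.22764587402344, -84.61886548995972)
lid 0.017256402179940723 [ 0.6305 -0.0297  0.0125] 90.00190384021182
18.358400000000003 0.017995189019797866 [ 0.2283 -0.6497 -1.1384]
(5266.5, array([0.4801, 0.1073]), 173.75485229492188, 131.487548828125, -88.29873096942902)
(2417.5, array([ 0.4569, -0.1052]), 143.22496032714844, 68.39239501953125, 82.10630798339844)
(2338.0, array([ 0.4634, -0.3146]), 139.80435180664062, 67.59942626953125, 84.38098907470703)
(2270.5, array([ 0.6362, -0.2234]), 140.38186645507812, 67.2169418334961, -84.48328733444214)
105.1917
```

View pics/pre3c.png

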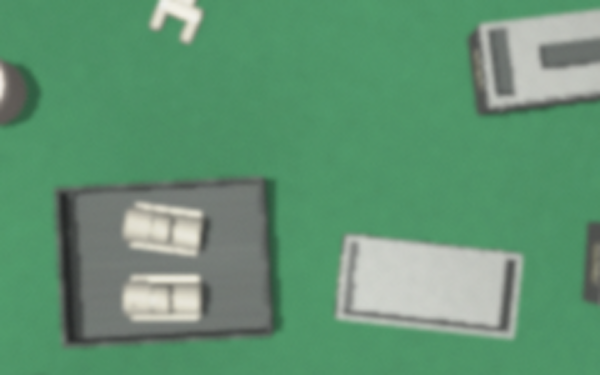

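```bash
cat >> h.py <<'E'
FOOT=np.array([.5232,.3741]); FT=-8.376
def grab_tin(near,tip=.038):
    im=shot(); T=min(tins(im),key=lambda r:np.hypot(*(r[1]-near))); xy,t=T[1],T[4]; print(T)
    manip.grip(.087); over(xy,t,.13); lin([*xy,.07]); print(lower(tip,5,.004))
    manip.grip(0.); s=observe(); print("tin grip",s["finger_gap"],s["grip_force"],s["tool_pos"],yaw()); up(.10,.1); up(.26); print(observe()["force"])
def set_down(xy,t,level,tip=.038):
    """tin held; lower on to level 0,1,2, searching small offsets if it lands on the lugs"""
    zt=tip+.005+.075*level
    t=over(xy,t,.26); f0=observe()["force"][2]; d=R(t)
    lin([*xy,zt+.02],speed=.12)
    for k,(a,b) in enumerate([(0,0),(.002,0),(-.002,0),(0,.002),(0,-.002),(.002,.002),(-.002,-.002),(.002,-.002),(-.002,.002)]):
        q=np.array(xy)+a*d[:2,0]+b*d[:2,1]
        if k: lin([*q,zt+.0145],speed=.06)
        z=pos()[2]
        while z>zt+1e-6:
            z=max(zt,z-.002); lin([*q,z],speed=.05)
            f=observe()["force"][2]-f0
            if f>9: break
        print("set",k,z-zt,f,pos())
        if z<zt+.003: break
    else: return False
    return True
E
python3 - <<'E'
from h import *
close_lid([.45701,-.10501],82.106); up(.15,.2)
manip.move_joints(HOME); im=shot(); print(*tins(im),sep="\n"); sd=shot("closed3s","side")
print("t",observe()["clock"])
grab_tin([.457,-.105]); over(FOOT,FT,.26); shot("held1","side"); print("t",observe()["clock"])
ok=set_down(FOOT,FT,0); print(ok,observe()["clock"],observe()["force"])
shot("set1","side")
a=sd[230:340,220:350];b=cv2.imread("pics/held1.png")[:,:,::-1];c=cv2.imread("pics/set1.png")[:,:,::-1]
r=lambda x:cv2.resize(x[:,:,::-1],(260,220),interpolation=2)
cv2.imwrite("pics/s1.png",np.hstack([r(a),r(b[20:190,220:400]),r(c[50:220,220:400])]))
E
```

```text
close 0 0.0765 -0.8990926878411705 [ 0.457  -0.105   0.0765]
[ 0.457  -0.105   0.0765]
(2411.0, array([ 0.457, -0.105]), 142.8758544921875, 68.25276184082031, 82.1063232421875)
(2337.0, array([ 0.4635, -0.314 ]), 139.51885986328125, 67.46142578125, 84.3809814453125)
(2271.5, array([ 0.6359, -0.223 ]), 140.09524536132812, 67.07969665527344, -84.48330545425415)
t 115.725
(2409.0, array([ 0.457, -0.105]), 142.83790588378906, 68.17986297607422, 81.92719268798828)
(0.038, np.float64(0.3174698993339477))
tin grip 0.06551365421000888 29.998034150339663 [ 0.4571 -0.1051  0.038 ] 81.92861129098813
[-0.2389  0.5502 -5.6127]
t 125.475
set 0 0.0 2.4616396858779606 [0.5233 0.3742 0.0432]
True 130.2667 [-0.3581  0.5399 -3.6924]
```

View pics/s1.png

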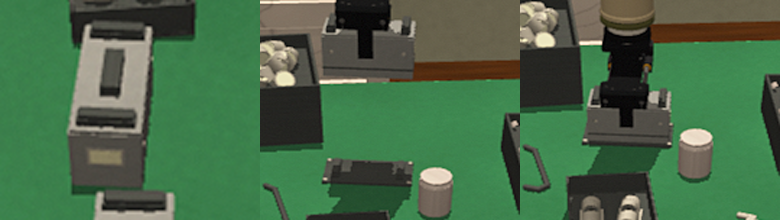

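The tin seated fully (tip at 43 mm, low force). On to the next two.

Run:
```python
from h import *
manip.grip(.087); up(.2,.2)
grab_tin([.636,-.223])
im=shot(); a=[r for r in tins(im,.08) if r[1][1]>.2]; print(a)
ok=set_down(FOOT,FT,1); print(ok,observe()["clock"],observe()["force"])
shot("set2","side")
```

```text
(2283.5, array([ 0.6358, -0.223 ]), 140.17715454101562, 67.08209228515625, -84.37494802474976)
(0.038, np.float64(-0.06442851307583526))
tin grip 0.06601372361276935 29.997617094777524 [ 0.6359 -0.2226  0.038 ] 95.61812233681026
[-0.4492  0.1728 -6.9379]
[(2401.5, array([0.5266, 0.3755]), 145.25694274902344, 66.74781799316406, -8.245735168457031)]
set 0 0.0 0.2783678738817752 [0.5232 0.3741 0.118 ]
True 145.4167 [-0.3754 -0.1712 -6.4484]
```

Run:
```python
from h import *
manip.grip(.087); up(.27,.2); shot("rel2","side")
grab_tin([.4636,-.314])
im=shot(); a=[r for r in rect(masks(im)[1],.155) if r[1][1]>.2 and r[1][0]>.4]; print(a)
ok=set_down(FOOT,FT,2); print(ok,observe()["clock"],observe()["force"])
if ok:
    manip.grip(.087); up(.30,.2); manip.move_joints(HOME)
sd=shot("end","side");im=shot("endt");print(tray(im),observe()["clock"])
r=lambda x,w:cv2.resize(x[:,:,::-1],(w,400),interpolation=2)
b=cv2.imread("pics/rel2.png")[:,:,::-1]
cv2.imwrite("pics/e.png",np.hstack([r(b[20:220,220:360],230),r(sd[20:220,220:360],230),r(im[90:340,90:400],340)]))
```

```text
(2343.5, array([ 0.4638, -0.3138]), 139.7737579345703, 67.78813171386719, 84.45662689208984)
(0.038, np.float64(1.2810753291842651))
tin grip 0.06539048571855344 29.99852812383324 [ 0.4641 -0.3135  0.038 ] 84.45569899911453
[ 0.4866 -0.6088 -6.8357]
[(2789.5, array([0.5261, 0.3756]), 141.5233612060547, 66.74458312988281, -8.447563171386719), (603.5, array([0.6156, 0.2284]), 50.58137512207031, 50.176876068115234, -64.76612663269043), (1021.0, array([0.8079, 0.3633]), 148.02684020996094, 70.6666259765625, 28.73130989074707), (633.5, array([0.8533, 0.2641]), 84.83338928222656, 52.82766342163086, -82.17459964752197), (164.0, array([0.8971, 0.5274]), 34.62861251831055, 27.470497131347656, 88.62422180175781), (987.5, array([0.9621, 0.3456]), 313.6405944824219, 23.076257705688477, -84.11720895767212), (233.5, array([0.9542, 0.534 ]), 42.454368591308594, 19.877708435058594, -0.5869903564453125)]
set 0 0.0 0.9107858810043776 [0.5232 0.3741 0.1931]
True 160.55 [ 0.0294 -0.3314 -4.3064]
(5264.5, array([0.4801, 0.1073]), 173.9341278076172, 131.32644653320312, -88.15550935268402) 165.6167
```

View pics/e.png

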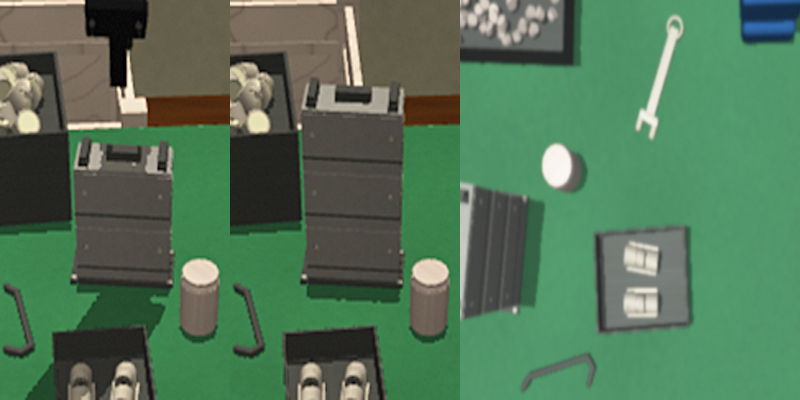

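The stack stands straight with three tins fully seated. Both clamps are in the tray, and the bystanders in view (spanner, can, wire hook) haven't moved.

```bash
python3 -c "
from workcell import manip, read_camera, camera_info, observe
manip.wait(.3); print(manip.job_done())"
```

```text
the job is handed in; nothing more can be done
None
```

I handed the job in at about 166 s of the 210 s allowed: both clamps found are in the kit tray, the plain sleeve is still in its tin, and all three lidded tins are locked in one stack on the foot; the tray shifted about 18 mm partway through, most likely the expected knock, and I did not re-check the bolt at the end.

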